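# Plug the spring probe into the shuttered test socket

### The job

Take the spring-loaded test probe (the one with the wide steel collar) out of the stand and feel gently along the groove in the shield cover with its tip, until it drops into the socket hidden under a flush shutter somewhere in the groove's floor. Push it fully home there, upright with its collar on the cover, and let go. Be gentle with the tip (never more than about 10 N on it, sideways or lengthways), and leave the nut driver and the other things on the bench where they are.

Things in the scene. Friction and masses are not known exactly. Their poses are not given: they have to be found in the camera images.
- probe_center (a point): Centre of the test probe's round grey handle, 18 mm in diameter and 70 mm long (35 mm above and below this point), with a steel end 14 mm wide, 4 mm high on top. Below it a steel collar 26 mm in diameter, 4 mm thick, its underside 39 mm below this point. The probe (about 90 g) stands upright in one of the stand's two wells. z axis: up along the handle.
- plunger: The probe's sprung steel pin, 8 mm in diameter (nose 6 mm), straight below the collar. Its origin is 20 mm above its tip, on the axis, level with the collar's underside while it is fully out. It yields upwards by at most 8 mm, pushing back with 1.6 N at first and 4.8 N at the end of its travel, then it is solid. The force on it must stay under 12 N, from any side.
- stand: Black plastic block, 60 (x) x 160 (y) x 30 mm high, fixed; origin at the centre of its underside. Two square wells, 15 mm wide, right through it, 45 mm either side of the middle along its y axis. The probe hangs by its collar in one of them (either one), the nut driver in the other.
- unit: Fixed green circuit board, 170 (x) x 270 (y) mm, carrying an aluminium shield box 90 (x) x 234 (y) mm. Origin: centre of the underside. The flat cover's top is 44 mm above it. Along the cover's middle line runs a straight groove, parallel to the unit's y axis, 14 mm wide, 120 mm long, 4 mm deep. The parts beside the shield are lower than the cover.
- groove_right (a point): Middle of the groove's -y end, at the height of the cover's top. The hidden socket is a hole in the groove's floor, 14 mm across the groove by 12 mm along it, closed by a flush sprung shutter of the same metal, so it cannot be seen; its centre is anywhere up to 36 mm either way from the groove's middle.
- groove_left (a point): Middle of the groove's +y end, at the height of the cover's top. The socket's shutter yields to under 0.5 N and goes down up to 20 mm; the plunger fits into the hole with its whole 20 mm below the cover's top, the collar then lies on the cover and the probe's own weight keeps it down.
- driver_center (a point): Centre of the nut driver standing in the stand's other well: stout ribbed grey handle 28 mm in diameter, stepped to 20 mm at the top, 65 mm high, no collar. Not to be disturbed.
- screwdriver: A screwdriver lying on the mat. Not to be disturbed.
- transformer: A small spare transformer, 36 x 42 x 36 mm, on the mat. Not to be disturbed.
- heatsink: A black finned heat sink, 50 x 35 x 27 mm, on the mat. Not to be disturbed.
- solder_spool: A metal spool, 54 mm in diameter, 40 mm high, on the mat. Not to be disturbed.
Things that resemble listed ones, but are neither listed nor needed, are in the scene too. What is shaped like the part that bears probe_center but red is not meant.

How it is judged:
By the outcome, as a careful person would: the job done as asked, in the order asked, and still so for the second after the job is handed in, with the robot touching nothing.
It also fails if it takes over 42 s, if anything falls off the work surface, if the arm or the gripper's body presses on something with over 40 N, if the wrist force passes 120 N, or if a joint passes its speed limit or range.

### The arm

A 7-joint arm with a two-finger parallel gripper is mounted at the origin on the work surface. World frame = base frame: x ahead of the robot, y to its left, z up, the work surface at z = 0. Lengths are in m, angles in rad, forces in N, time in s.
With the tool pointing down it reaches from about 0.425 to 1.025 m from the base axis. Payload 3.6 kg.
Tool frame: the origin (TCP) lies at the very end of the fingers, on their centre line; the grasp point (between the pads) lies 19 mm behind it (env.grip_depth is the distance from the TCP to the grasp point, in m); z points along the fingers, y is the line along which they close (so a half turn about z gives the same grasp; the last joint's range is limited). The gripper opens to 85 mm and grips with 20 to 120 N. Pads are 22 mm wide; open, the fingers measure 114 mm over their backs; the gripper's body (76 mm by 85 mm) begins 54 mm behind the grasp point. The pads swing forward as they close: fully open they stand 13 mm farther back than shut.
Start: joints at [-1.242, 0.591, 0.048, 1.609, -0.033, 0.943, -0.034], TCP at [0.297, 0.661, 0.211] pointing down, gripper open.
Joint ranges: [-2.69, 2.69], [-0.47, 2.24], [-1.27, 1.36], [0.19, 2.51], [-1.53, 4.68], [0.08, 2.07], [-3.09, 3.09]. Speed limits (rad/s): [2.57, 2.57, 3.14, 3.14, 3.14, 3.14, 3.14].

### API

Orientations are given as a rotation vector (axis times angle).
In Python, from bench import env gives the robot as it stands. The module is installed in compiled form; this text tells all that it offers.
- The arm moves only by the tool apply_moves, never from a script. Its argument "commands" is a list of rows, each a list of 6 numbers: the shift along the tool's x, y, z in mm, then the turn, a rotation vector about the tool's x, y, z in rad. A call has 1 to 8 rows; each row shifts and turns the commanded pose from where the row before left it, along the tool's axes as they then stand; what a row does not reach is not made up. A row lasts 1/10 s, in which the tool goes at most 50 mm and 8.59 degrees, less where a joint would pass 70% of its speed; a pose out of reach is approached as far as the arm can. A call with a gripper value outside its range is refused whole. "hand" is the closure, from 0 (fully open) to 1 (shut), set as the call begins (left out, the last holds). The fingers move at their own pace and stop on an object; the grip force is fixed at half the most. Time passes only in rows, so rows that do not move let the fingers close. It gives the time, the measured TCP pose, the force, the opening and the grip force at its end, in the units of the state.
- env.sense(): the state, without advancing time (a new reading comes with each control period).
- env.read_camera(name): name is "scene" or "top" or "wrist"; returns a dict with "image" (400x640x3 uint8, red, green, blue), "range_z" (400x640 float32, m along the optical axis (not along the pixel's ray), 0 where there is no reading), "fx", "fy", "cx", "cy" (pixels), "k1" (the pictures are not rectified: a ray, as slopes to the right and down, at radius r is drawn at 1 + k1 r^2 times it, then the intrinsics apply), "view" (4x4, takes a point from world to camera coordinates). Camera axes: x right, y up, looking along -z (the intrinsics and any distortion apply to the point x, -y, -z); pixel columns grow to the right and rows downward; lengths in m; the calibration is good to about 2 mm. A picture is of the moment at which its call begins.
- env.close_job(): hands the job in; it is judged then, once.
Trained networks look in a picture, given as the dict that the camera call returned (one of the last four; its "shot" number tells which), for a name from the list of things; names that differ only in an ending like _2 or _b are one class to them, and where a whole thing is asked for, a point or a joint stands for the part that bears it (a point fixed in the world has none). Each returns a list of dicts, best first, with "confidence" (0 to 1); they miss things now and then, are a little off and sometimes report something else, mostly with a low value. They report only what shows in the picture. A call takes as long as a camera call. They do not tell look-alikes from the thing itself.
- env.recognise(target, picture): "box" ([left, top, right, bottom] in pixels, round what is visible of it).
- env.silhouettes(target, picture): "mask" (400x640 bool, what is visible of it) and "box" ([left, top, right, bottom] in pixels, round what is visible of it).
- env.spot_point(target, picture): "location" ([column, row] in pixels: a listed point, or the origin of a listed thing).
The state is a dict: "time": time; "joint_pos": joint angles; "dq": joint speeds; "joint_efforts": joint torques, N m; "tool_pos": TCP position; "eef_rot": TCP orientation; "contact_force": force on the tool from outside, world axes, zero at the start; "wrist_torque": the same for the moment, N m; "grip_width": opening from 0.0 (shut) to 1.0 (fully open); "gripper_force": force on a finger pad.
Only numpy, scipy, OpenCV 4.12 (cv2) and the standard library are available. Lean on these libraries where they do the work, as an engineer would, in place of code of your own. Each camera call takes 0.05 s, during which the arm holds its last target. There are 200 camera calls.

## Working session

There is one attempt and no reset: what is moved stays moved. The work goes in short steps, Python scripts to look and compute and a tool call to move; the robot and the scene stay as the last step left them, time stands still between calls to the robot, and variables do not carry over. Pictures are saved under pics/ and viewed, at most 10 in all, crops included, and the job is handed in when it is done.

Besides the shell and the picture viewer there is one more tool, called after "Call:" as a command line: name --pt "numbers of a row" for each row, then --argument value for the rest. apply_moves: Moves the arm, as the interface text tells. Its arguments: {"type":"object","properties":{"commands":{"type":"array"},"hand":{"type":"number"}},"required":["commands"]}

```bash
mkdir -p pics
cat > h.py <<'E'
import numpy as np, cv2
from scipy.spatial.transform import Rotation as R
from bench import env
def ray(p,uv):
    K=np.array([[p["fx"],0,p["cx"]],[0,p["fy"],p["cy"]],[0,0,1.]])
    x=(np.array(uv,float)-[p["cx"],p["cy"]])/[p["fx"],p["fy"]]
    u=x.copy()
    for _ in range(30): u=x/(1+p["k1"]*(u@u))
    return u
def at_depth(p,uv,d):
    u=ray(p,uv); c=np.array([u[0]*d,-u[1]*d,-d,1]); return (np.linalg.inv(p["view"])@c)[:3]
def at_z(p,uv,z):
    V=np.linalg.inv(p["view"]); u=ray(p,uv); d=V[:3,:3]@np.array([u[0],-u[1],-1]); o=V[:3,3]
    return o+d*(z-o[2])/d[2]
def rng(p,uv): 
    c,r=np.round(uv).astype(int); w=p["range_z"][max(r-2,0):r+3,max(c-2,0):c+3]; w=w[w>0]
    return float(np.median(w)) if w.size else 0
def project(p,X):
    c=p["view"]@np.append(X,1); u=np.array([c[0]/-c[2],-c[1]/-c[2]]); u=u*(1+p["k1"]*(u@u)); return u*[p["fx"],p["fy"]]+[p["cx"],p["cy"]]
def save(p,n): cv2.imwrite("pics/"+n,p["image"][:,:,::-1])
E
python3 - <<'E'
from h import *
np.set_printoptions(precision=4,suppress=True)
s=env.sense(); print(s["tool_pos"],s["eef_rot"],s["time"],s["contact_force"])
ims=[]
for n in ["scene","top"]:
    p=env.read_camera(n); save(p,n+"0.png")
    print(n,"cam",np.linalg.inv(p["view"])[:3,3])
    for t in ["probe_center","driver_center","groove_left","groove_right","stand","unit","plunger"]:
        for d in env.spot_point(t,p)[:3]:
            uv=d["location"]; r=rng(p,uv); print(t,round(d["confidence"],2),np.round(uv,1),at_depth(p,uv,r) if r else None)
E
```

```text
[0.2971 0.6604 0.2097] [-0.659  -3.0713  0.0035] 0.0 [ 0.9963 -0.1589 -0.4037]
scene cam [ 0.9948 -0.4569  0.8623]
probe_center 0.76 [230.6 221.8] [ 0.4478 -0.2031  0.0667]
probe_center 0.65 [258.6 238.7] [ 0.5447 -0.1914  0.0806]
driver_center 0.84 [227.6 267.4] [ 0.5532 -0.2904  0.0796]
groove_left 0.92 [364.7 160.7] [0.5379 0.2188 0.0439]
groove_left 0.43 [256.3 237.5] [ 0.5435 -0.1961  0.0898]
groove_right 0.57 [339.1 180.9] [0.5377 0.1064 0.0442]
stand 0.65 [247.  267.9] [ 0.5601 -0.2483  0.0307]
unit 0.88 [349.7 183.9] [0.5674 0.1178 0.0459]
unit 0.25 [258.  241.1] [ 0.545  -0.1945  0.0737]
top cam [0.3147 0.0095 1.2555]
probe_center 0.53 [385.4 236.7] [ 0.4393 -0.1987  0.0963]
driver_center 0.62 [407.  196.4] [ 0.551  -0.2718  0.0919]
groove_left 0.82 [238.6 211.1] [0.5447 0.2157 0.0449]
groove_left 0.41 [388.3 207.7] [ 0.532  -0.2266  0.0325]
groove_right 0.8 [279.9 206.8] [0.5506 0.094  0.0451]
stand 0.59 [389.1 206.7] [ 0.535  -0.2295  0.0317]
unit 0.64 [260.8 214.8] [0.5299 0.1507 0.046 ]
plunger 0.22 [194.7 264.9] [0.3972 0.3571 0.0059]
```

Run:
```python
import cv2
a=cv2.imread("pics/scene0.png")[90:330,130:450]; b=cv2.imread("pics/top0.png")[130:330,150:470]
cv2.imwrite("pics/s1.png",cv2.resize(a,None,fx=2.5,fy=2.5,interpolation=3)); cv2.imwrite("pics/t1.png",cv2.resize(b,None,fx=2.5,fy=2.5,interpolation=3))
```

```text
(no output)
```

View pics/s1.png

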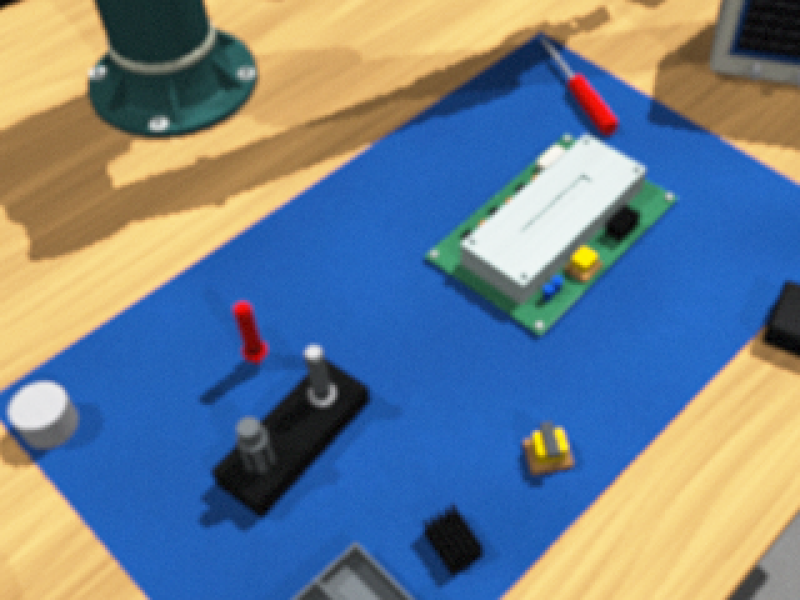

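View pics/t1.png

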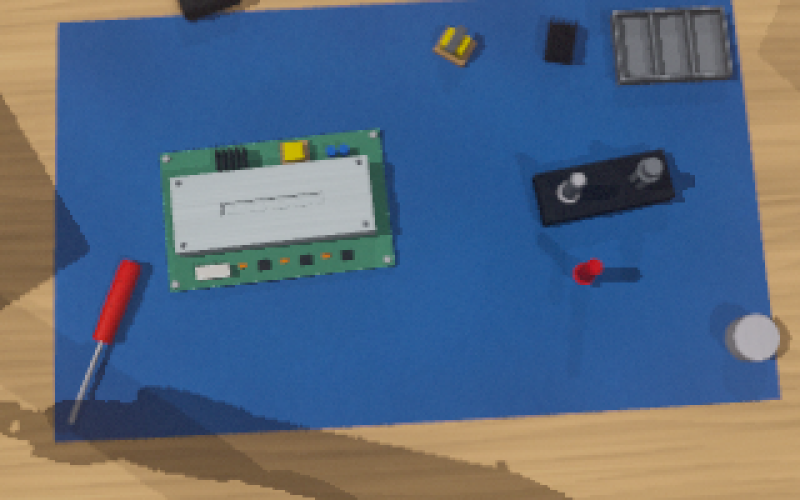

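The scene picture shows the grey probe with its steel collar at scene px (258,238). The nut driver is at (230,267), the red look-alike at (230,222), and the groove line runs from (339,181) to (365,161). I'll look at the groove with the wrist camera on the way to the stand.

```bash
cat >> h.py <<'E'
def plan(pos,yaw,n):
    "rows from now to pos, tool down with tool y at world azimuth yaw (0 = +x)"
    s=env.sense(); P=np.array(s["tool_pos"]); Rm=R.from_rotvec(s["eef_rot"])
    z=np.array([0,0,-1.]); y=np.array([np.cos(yaw),np.sin(yaw),0]); T=R.from_matrix(np.c_[np.cross(y,z),y,z])
    dr=(Rm.inv()*T).as_rotvec(); q=Rm; step=(np.array(pos)-P)/n
    for i in range(n):
        print(np.round(np.r_[q.inv().apply(step)*1000,dr/n],3).tolist()); q=q*R.from_rotvec(dr/n)
E
python3 - <<'E'
from h import *
plan([0.53,0.155,0.28],-0.0,12)
E
```

```text
[-34.978, -30.514, -5.756, 0.0, -0.0, 0.096]
[-37.732, -27.033, -5.756, 0.0, -0.0, 0.096]
[-40.142, -23.305, -5.755, 0.0, -0.0, 0.096]
[-42.184, -19.365, -5.755, 0.0, -0.0, 0.096]
[-43.841, -15.247, -5.755, 0.0, -0.0, 0.096]
[-45.097, -10.99, -5.755, 0.0, -0.0, 0.096]
[-45.941, -6.632, -5.755, 0.0, -0.0, 0.096]
[-46.364, -2.213, -5.754, 0.0, -0.0, 0.096]
[-46.363, 2.225, -5.754, 0.0, -0.0, 0.096]
[-45.939, 6.644, -5.754, 0.0, -0.0, 0.096]
[-45.094, 11.001, -5.754, 0.0, -0.0, 0.096]
[-43.837, 15.258, -5.754, 0.0, -0.0, 0.096]
```

Call:
apply_moves --pt "-35 -30.5 -6 0 0 0.096" --pt "-38 -27 -6 0 0 0.096" --pt "-40 -23 -6 0 0 0.096" --pt "-42 -19.5 -6 0 0 0.096" --pt "-44 -15 -6 0 0 0.096" --pt "-45 -11 -6 0 0 0.096" --pt "-46 -6.5 -6 0 0 0.096" --pt "-46 -2 -6 0 0 0.096" --hand 0

```text
time: 1.6
tool_pos: [0.4532, 0.3226, 0.2595]
eef_rot: [1.767, 2.597, 0.001]
contact_force: [1.2, -0.8, 0.6]
grip_width: 0.997
gripper_force: 0.0
```

Call:
apply_moves --pt "-46 2 -6 0 0 0.096" --pt "-46 6.5 -6 0 0 0.096" --pt "-45 11 -6 0 0 0.096" --pt "-44 15 -6 0 0 0.096" --pt "0 0 0 0 0 0" --pt "0 0 0 0 0 0"

```text
time: 2.2
tool_pos: [0.5294, 0.1542, 0.2833]
eef_rot: [2.229, 2.213, 0.001]
contact_force: [-0.2, 1.0, -0.0]
grip_width: 0.999
gripper_force: 0.0
```

Run:
```python
from h import *
np.set_printoptions(precision=4,suppress=True)
s=env.sense(); print(s["tool_pos"],s["eef_rot"],s["time"],s["contact_force"],s["joint_pos"])
p=env.read_camera("wrist"); save(p,"w1.png"); print("cam",np.linalg.inv(p["view"]))
for t in ["groove_left","groove_right","unit"]:
    for d in env.spot_point(t,p)[:3]:
        uv=d["location"]; r=rng(p,uv); print(t,round(d["confidence"],2),np.round(uv,1),at_depth(p,uv,r) if r else None, at_z(p,uv,0.044))
```

```text
[0.5294 0.1542 0.2833] [2.229  2.2135 0.0013] 2.2 [-0.2214  1.0106 -0.0182] [-0.716   0.3102  0.4499  1.9412 -0.1672  0.9253 -0.1909]
cam [[ 1.      0.0071  0.0003  0.5297]
 [-0.0069  0.9512  0.3085  0.2319]
 [ 0.0019 -0.3085  0.9512  0.4468]
 [ 0.      0.      0.      1.    ]]
groove_left 0.72 [325.  120.7] [0.5422 0.2181 0.0459] [0.5422 0.2181 0.044 ]
groove_right 0.72 [326.8 206.8] [0.5452 0.0924 0.0462] [0.5453 0.0916 0.044 ]
unit 0.74 [324.6 159.1] [0.5418 0.1644 0.0422] [0.5418 0.1647 0.044 ]
```

View pics/w1.png

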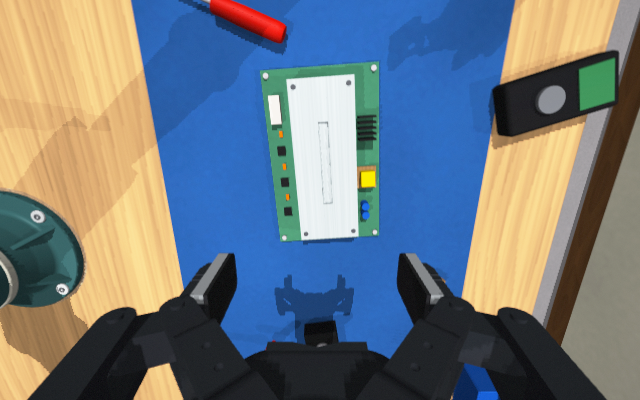

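The wrist picture shows the groove outline from about (323,122) to (327,204), and the networks agree. I'll refine the line from the cover's depth outline, then plan the move to the probe.

```bash
cat >> h.py <<'E'
def cloud(p):
    K=np.array([[p["fx"],0,p["cx"]],[0,p["fy"],p["cy"]],[0,0,1.]])
    v,u=np.mgrid[0:400,0:640]; x=np.stack([(u-p["cx"])/p["fx"],(v-p["cy"])/p["fy"]],-1); w=x.copy()
    for _ in range(30): w=x/(1+p["k1"]*(w**2).sum(-1,keepdims=True))
    d=p["range_z"]; c=np.stack([w[...,0]*d,-w[...,1]*d,-d,np.ones_like(d)],-1)
    return (c@np.linalg.inv(p["view"]).T)[...,:3]
E
python3 - <<'E'
from h import *
np.set_printoptions(precision=4,suppress=True)
p=env.read_camera("wrist"); C=cloud(p); im=p["image"]
near=(abs(C[...,0]-.54)<.08)&(abs(C[...,1]-.155)<.14)&(p["range_z"]>0)
m=near&(abs(C[...,2]-.045)<.008)&(np.ptp(im.astype(int),axis=2)<45)&(im.min(2)>120)
m=cv2.morphologyEx(m.astype(np.uint8),cv2.MORPH_OPEN,np.ones((3,3)))
print("top z",np.median(C[m>0][:,2]))
pts=np.array([at_z(p,(u,v),.044)[:2] for v,u in np.argwhere(m)[::3]])
r=cv2.minAreaRect((pts*1000).astype(np.float32)); print(r)
# groove dark outline
g=cv2.cvtColor(im,cv2.COLOR_RGB2GRAY); sub=cv2.createCLAHE(2,(4,4)).apply(g)[105:220,300:350]
cv2.imwrite("pics/g.png",cv2.resize(sub,None,fx=5,fy=5,interpolation=2))
for n in ["scene","top"]:
    q=env.read_camera(n); 
    for t in ["probe_center","driver_center"]:
        for d in env.silhouettes(t,q)[:3]:
            mm=d["mask"]; P=cloud(q)[mm&(q["range_z"]>0)]; z=P[:,2]; 
            b=P[(z>.05)&(z<.12)]; print(n,t,round(d["confidence"],2),np.round(d["box"]),np.median(q["image"][mm],0),"med",np.median(b,0),"top",np.median(b[b[:,2]>b[:,2].max()-.012],0),len(b))
E
```

```text
top z 0.0462593381332857
((542.7981567382812, 156.9696502685547), (90.44303894042969, 235.10267639160156), 3.4988596439361572)
scene probe_center 0.62 [254. 228. 263. 251.] [56. 60. 62.] med [ 0.5437 -0.1957  0.09  ] top [ 0.5406 -0.1942  0.1072] 122
scene driver_center 0.49 [226. 259. 241. 279.] [58. 61. 63.] med [ 0.5578 -0.2832  0.0769] top [ 0.5527 -0.2813  0.0958] 204
scene driver_center 0.48 [215. 237. 277. 299.] [17. 20. 20.] med [ 0.5564 -0.2679  0.0724] top [ 0.5554 -0.2679  0.0761] 11
top probe_center 0.61 [380. 234. 391. 244.] [128.  25.  37.] med [ 0.4379 -0.2009  0.0978] top [ 0.4401 -0.2026  0.1001] 46
top probe_center 0.49 [373. 199. 383. 211.] [72.  74.  80.5] med [ 0.5332 -0.1907  0.103 ] top [ 0.5362 -0.1927  0.1088] 58
top driver_center 0.54 [401. 193. 415. 204.] [84. 87. 94.] med [ 0.5464 -0.2763  0.0796] top [ 0.5505 -0.2808  0.0974] 109
```

View pics/g.png

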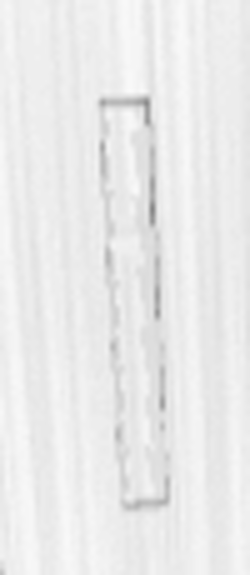

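The groove outline runs from about (325,125.6) to (329.2,205.6) in full-image pixels. Its yaw is about 3.5°, matching the cover. Now I'll move over the probe.

Run:
```python
from h import *
p=env.read_camera("wrist")
a=at_z(p,(325,125.6),.044);b=at_z(p,(329.2,205.6),.044);print(a,b,(a+b)/2,np.linalg.norm(a-b))
plan([0.541,-0.195,0.23],0.061,8)
```

```text
[0.54107996 0.21313197 0.044     ] [0.54822282 0.09530572 0.044     ] [0.54465139 0.15421884 0.044     ] 0.11804255860575513
[-43.829, 1.684, 6.613, -0.0, 0.0, -0.008]
[-43.841, 1.331, 6.613, -0.0, 0.0, -0.008]
[-43.85, 0.977, 6.613, -0.0, 0.0, -0.008]
[-43.857, 0.623, 6.612, -0.0, 0.0, -0.008]
[-43.86, 0.269, 6.612, -0.0, 0.0, -0.008]
[-43.861, -0.085, 6.612, -0.0, 0.0, -0.008]
[-43.859, -0.438, 6.612, -0.0, 0.0, -0.008]
[-43.854, -0.792, 6.611, -0.0, 0.0, -0.008]
```

Call:
apply_moves --pt "-44 2 6.5 0 0 -0.008" --pt "-44 1 6.5 0 0 -0.008" --pt "-44 1 6.5 0 0 -0.008" --pt "-44 0.5 6.5 0 0 -0.008" --pt "-44 0 6.5 0 0 -0.008" --pt "-44 0 6.5 0 0 -0.008" --pt "-44 -0.5 6.5 0 0 -0.008" --pt "-43 -0.5 6.5 0 0 -0.008"

```text
time: 3.6
tool_pos: [0.5407, -0.1972, 0.2308]
eef_rot: [2.153, 2.287, 0.0]
contact_force: [0.1, 0.4, -0.0]
grip_width: 1.002
gripper_force: 0.0
```

Call:
apply_moves --pt "0 0 0 0 0 0" --pt "0 0 0 0 0 0"

```text
time: 3.8
tool_pos: [0.5403, -0.1967, 0.2307]
eef_rot: [-2.157, -2.283, 0.001]
contact_force: [-0.2, 0.4, -0.3]
grip_width: 1.0
gripper_force: 0.0
```

Run:
```python
from h import *
np.set_printoptions(precision=4,suppress=True)
s=env.sense(); print(s["tool_pos"],s["eef_rot"],s["time"],s["contact_force"])
p=env.read_camera("wrist"); save(p,"w2.png"); C=cloud(p); print(project(p,[0.541,-.195,.108]))
for t in ["probe_center","driver_center","stand"]:
    for d in env.silhouettes(t,p)[:2]:
        mm=d["mask"]; b=C[mm&(p["range_z"]>0)]; z=b[:,2]; k=z>np.percentile(z,98)-.006
        print(t,round(d["confidence"],2),np.round(d["box"]),np.median(p["image"][mm],0),"top",np.median(b[k],0),k.sum(),np.ptp(b[k],axis=0))
```

```text
[ 0.5403 -0.1967  0.2307] [-2.1574 -2.2832  0.0006] 3.8 [-0.1759  0.3705 -0.2772]
[317.1309 185.7129]
probe_center 0.88 [309. 161. 323. 189.] [170. 168. 175.] top [ 0.5379 -0.1926  0.1098] 204 [0.0163 0.0166 0.0066]
probe_center 0.58 [219. 162. 252. 195.] [174.  24.  22.] top [ 0.4428 -0.204   0.0997] 194 [0.0149 0.0175 0.0065]
driver_center 0.93 [309. 223. 332. 262.] [ 98.  100.  104.5] top [ 0.5513 -0.2806  0.0972] 216 [0.0184 0.0192 0.0066]
driver_center 0.39 [167. 268. 196. 300.] [163. 159. 183.] top [ 0.3429 -0.3827  0.0422] 229 [0.155  0.2069 0.2466]
```

View pics/w2.png

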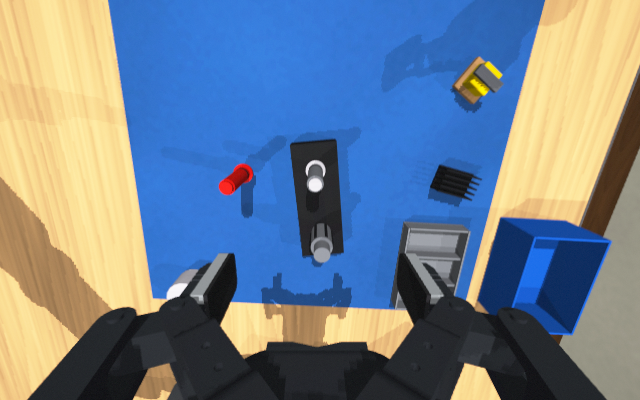

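The handle top shows at (316,184) and its collar at (315,171), inside the black stand. The driver is at (321,247) and the red look-alike at (235,181). The probe axis is at about (0.539, -0.193), so I'll descend and grip.

Call:
apply_moves --pt "3.8 -1.1 40 0 0 0" --pt "0 0 40 0 0 0" --pt "0 0 40 0 0 0" --pt "0 0 30 0 0 0" --pt "0 0 18 0 0 0" --pt "0 0 10 0 0 0" --pt "0 0 0 0 0 0"

```text
time: 4.7
tool_pos: [0.5392, -0.1902, 0.052]
eef_rot: [-2.15, -2.288, 0.001]
contact_force: [-0.8, -0.4, -0.5]
grip_width: 1.001
gripper_force: 0.0
```

Call:
apply_moves --pt "0 0 0 0 0 0" --pt "0 0 0 0 0 0" --pt "0 0 0 0 0 0" --pt "0 0 0 0 0 0" --pt "0 0 0 0 0 0" --pt "0 0 0 0 0 0" --hand 1

```text
time: 5.3
tool_pos: [0.5397, -0.1918, 0.0535]
eef_rot: [2.154, 2.287, 0.001]
contact_force: [-0.8, 0.0, 4.7]
grip_width: 0.194
gripper_force: 58.5
```

Call:
apply_moves --pt "0 0 -5 0 0 0" --pt "0 0 -10 0 0 0" --pt "0 0 -20 0 0 0" --pt "0 0 -30 0 0 0" --pt "0 0 -35 0 0 0" --pt "0 0 0 0 0 0" --pt "0 0 0 0 0 0"

```text
time: 6.0
tool_pos: [0.5398, -0.1916, 0.154]
eef_rot: [2.152, 2.286, 0.002]
contact_force: [0.3, 0.4, -0.4]
grip_width: 0.191
gripper_force: 58.6
```

Run:
```python
from h import *
np.set_printoptions(precision=4,suppress=True)
s=env.sense(); print(s["tool_pos"],s["eef_rot"],s["time"],s["contact_force"],s["wrist_torque"])
a=[]
for n in ["wrist","scene"]:
    p=env.read_camera(n); save(p,n+"3.png"); t=s["tool_pos"]; 
    print(n,"tip,collar,top exp",[project(p,np.array(t)+[0,0,h]) for h in (-.042,-.020,.058)])
    for k in ["probe_center","plunger"]:
        for d in env.spot_point(k,p)[:2]: print(k,d["confidence"],d["location"])
    if n=="wrist": a.append(cv2.resize(p["image"][180:400,200:440],(400,367)))
    else:
        u=project(p,np.array(t)).astype(int); a.append(cv2.resize(p["image"][u[1]-55:u[1]+55,u[0]-60:u[0]+60],(400,367),interpolation=2))
cv2.imwrite("pics/c3.png",np.hstack(a)[:,:,::-1])
plan([0.544,0.155,0.125],0.061,8)
```

```text
[ 0.5398 -0.1916  0.154 ] [2.1525 2.2861 0.0019] 6.0 [ 0.3145  0.3855 -0.4237] [ 0.0026 -0.0376 -0.048 ]
wrist tip,collar,top exp [array([316.2899, 214.2223]), array([316.3636, 225.2033]), array([316.8247, 293.9593])]
probe_center 0.81 [211.6, 202.4]
probe_center 0.61 [320.9, 254.0]
scene tip,collar,top exp [array([255.6355, 230.2238]), array([254.4849, 224.8405]), array([250.0087, 203.937 ])]
probe_center 0.67 [255.0, 214.6]
probe_center 0.45 [229.8, 222.1]
[43.179, 3.273, 3.374, -0.0, -0.0, -0.0]
[43.178, 3.277, 3.372, -0.0, -0.0, -0.0]
[43.178, 3.282, 3.37, -0.0, -0.0, -0.0]
[43.178, 3.286, 3.367, -0.0, -0.0, -0.0]
[43.178, 3.291, 3.365, -0.0, -0.0, -0.0]
[43.178, 3.295, 3.362, -0.0, -0.0, -0.0]
[43.178, 3.3, 3.36, -0.0, -0.0, -0.0]
[43.178, 3.304, 3.357, -0.0, -0.0, -0.0]
```

View pics/c3.png

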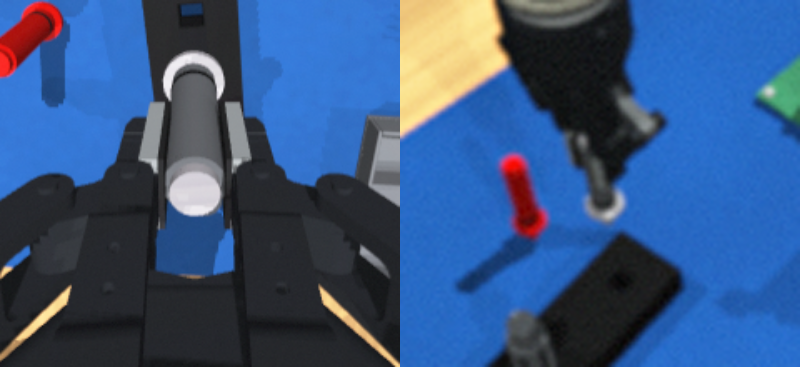

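The probe is held upright: in the wrist view the collar is at (316,225), exactly where the tool axis predicts. I'll move it over the groove's -y end and check the alignment there.

Call:
apply_moves --pt "37.5 3.2 3.6 0 0 0" --pt "37.5 3.2 3.6 0 0 0" --pt "37.5 3.2 3.6 0 0 0" --pt "37.5 3.2 3.6 0 0 0" --pt "37.5 3.2 3.6 0 0 0" --pt "37.5 3.2 3.6 0 0 0" --pt "37.5 3.2 3.6 0 0 0" --pt "37.5 3.2 3.6 0 0 0"

```text
time: 7.1
tool_pos: [0.5466, 0.1107, 0.1234]
eef_rot: [-2.154, -2.287, 0.002]
contact_force: [0.4, -0.1, -1.0]
grip_width: 0.193
gripper_force: 58.6
```

Call:
apply_moves --pt "0 0 0 0 0 0" --pt "0 0 0 0 0 0" --pt "0 0 0 0 0 0"

```text
time: 7.4
tool_pos: [0.5468, 0.1078, 0.1239]
eef_rot: [2.155, 2.285, -0.002]
contact_force: [0.5, 0.0, -0.8]
grip_width: 0.191
gripper_force: 58.6
```

Run:
```python
from h import *
np.set_printoptions(precision=4,suppress=True)
s=env.sense(); t=np.array(s["tool_pos"]); print(t,s["eef_rot"],s["time"],s["contact_force"])
p=env.read_camera("wrist"); 
M=R.from_rotvec(s["eef_rot"]).as_matrix()
print("collar exp",project(p,t+[0,0,-.02]))
L=np.array([-.061,.998,0])
for k in (-60,60): print("groove end exp",project(p,np.array([.544,.155,.044])+L*k/1000))
for k in ["groove_left","groove_right"]:
    for d in env.spot_point(k,p)[:1]: print(k,d["confidence"],d["location"],at_z(p,d["location"],.044))
g=cv2.cvtColor(p["image"],cv2.COLOR_RGB2GRAY); g=cv2.createCLAHE(2,(4,4)).apply(g)[60:260,240:400]
cv2.imwrite("pics/c4.png",cv2.resize(g,None,fx=3,fy=3,interpolation=2))
```

```text
[0.5468 0.1078 0.1239] [ 2.1554  2.2849 -0.002 ] 7.4 [ 0.4623  0.0286 -0.7937]
collar exp [316.429  225.1544]
groove end exp [316.5823 212.4372]
groove end exp [316.1943  70.8861]
groove_left 0.97 [316.4, 67.1] [0.5403 0.2176 0.044 ]
groove_right 0.93 [313.0, 210.4] [0.5442 0.0969 0.044 ]
```

View pics/c4.png

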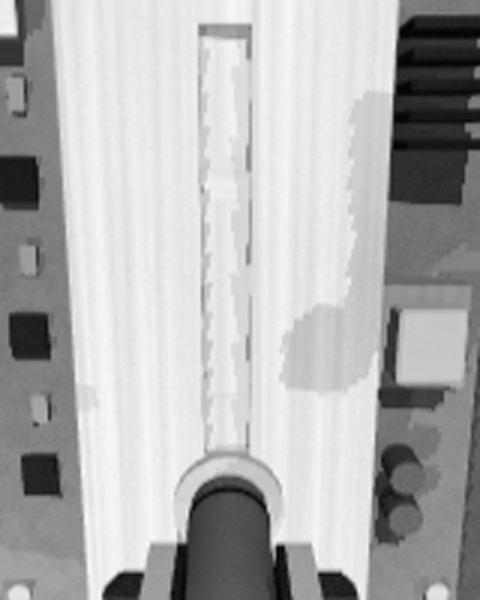

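The groove outline is centred at full x≈315.0 at its far end and ≈315.9 near the collar, and the collar is centred at 316.3. The probe is therefore within about 0.6 mm of the groove line. Next I'll lower it gently.

Call:
apply_moves --pt "0 -0.6 18 0 0 0" --pt "0 0 14 0 0 0" --pt "0 0 4 0 0 0" --pt "0 0 0 0 0 0" --pt "0 0 0 0 0 0"

```text
time: 8.05
tool_pos: [0.5467, 0.109, 0.0883]
eef_rot: [2.154, 2.286, 0.0]
contact_force: [0.6, 0.2, -1.4]
grip_width: 0.193
gripper_force: 58.6
```

Call:
apply_moves --pt "0 0 1 0 0 0" --pt "0 0 1 0 0 0" --pt "0 0 1 0 0 0" --pt "0 0 0 0 0 0" --pt "0 0 0 0 0 0"

```text
time: 8.55
tool_pos: [0.5464, 0.1093, 0.0852]
eef_rot: [2.154, 2.287, 0.0]
contact_force: [0.7, -0.0, -0.7]
grip_width: 0.192
gripper_force: 58.6
```

Call:
apply_moves --pt "0 0 1 0 0 0" --pt "0 0 1 0 0 0" --pt "0 0 1 0 0 0" --pt "0 0 0 0 0 0" --pt "0 0 0 0 0 0"

```text
time: 9.05
tool_pos: [0.5465, 0.1093, 0.0822]
eef_rot: [2.154, 2.287, 0.0]
contact_force: [0.2, 0.2, 1.3]
grip_width: 0.187
gripper_force: 58.8
```

Call:
apply_moves --pt "0 0 1 0 0 0" --pt "0 0 0.5 0 0 0" --pt "0 0 0 0 0 0" --pt "0 0 0 0 0 0"

```text
time: 9.45
tool_pos: [0.5465, 0.1093, 0.0807]
eef_rot: [2.154, 2.287, 0.0]
contact_force: [-0.4, -0.4, 1.5]
grip_width: 0.19
gripper_force: 58.8
```

Call:
apply_moves --pt "0 0 0.7 0 0 0" --pt "2 0 0 0 0 0" --pt "2 0 0 0 0 0" --pt "2 0 0 0 0 0" --pt "0 0 0 0 0 0"

```text
time: 9.95
tool_pos: [0.5462, 0.1153, 0.0799]
eef_rot: [2.153, 2.287, 0.0]
contact_force: [0.3, -1.8, 2.6]
grip_width: 0.189
gripper_force: 58.9
```

Call:
apply_moves --pt "1.5 0 0 0 0 0" --pt "1.5 0 0 0 0 0" --pt "1 0 0 0 0 0" --pt "0 0 0 0 0 0"

```text
time: 10.35
tool_pos: [0.5458, 0.1196, 0.0799]
eef_rot: [2.153, 2.288, 0.0]
contact_force: [-0.7, -2.7, 2.0]
grip_width: 0.195
gripper_force: 58.9
```

Call:
apply_moves --pt "1 0 0 0 0 0" --pt "1 0 0 0 0 0" --pt "0 0 0 0 0 0"

```text
time: 10.65
tool_pos: [0.5456, 0.1215, 0.0799]
eef_rot: [-2.153, -2.287, -0.0]
contact_force: [0.0, -1.6, 1.8]
grip_width: 0.187
gripper_force: 58.9
```

Call:
apply_moves --pt "1.5 0 0 0 0 0" --pt "1.5 0 0 0 0 0" --pt "1 0 0 0 0 0" --pt "0 0 0 0 0 0"

```text
time: 11.05
tool_pos: [0.5454, 0.1256, 0.0799]
eef_rot: [-2.153, -2.287, -0.0]
contact_force: [-0.2, -2.4, 2.1]
grip_width: 0.194
gripper_force: 58.9
```

Call:
apply_moves --pt "1.5 0 0 0 0 0" --pt "1.5 0 0 0 0 0" --pt "1 -0.1 0 0 0 0" --pt "0 0 0 0 0 0"

```text
time: 11.45
tool_pos: [0.5451, 0.1296, 0.0799]
eef_rot: [-2.153, -2.287, -0.0]
contact_force: [0.6, -3.1, 2.4]
grip_width: 0.191
gripper_force: 58.9
```

Call:
apply_moves --pt "1.5 0 0 0 0 0" --pt "1.5 0 0 0 0 0" --pt "1 0 0 0 0 0" --pt "0 0 0 0 0 0"

```text
time: 11.85
tool_pos: [0.5448, 0.1336, 0.0799]
eef_rot: [-2.153, -2.287, -0.0]
contact_force: [-0.5, -2.3, 0.8]
grip_width: 0.193
gripper_force: 58.9
```

Call:
apply_moves --pt "0 0 0 0 0 0"

```text
time: 11.95
tool_pos: [0.5448, 0.1335, 0.0799]
eef_rot: [-2.153, -2.287, -0.0]
contact_force: [-0.1, -1.7, 2.1]
grip_width: 0.19
gripper_force: 58.9
```

Still on the groove floor, so I'll carry on.

Call:
apply_moves --pt "1.5 0 0 0 0 0" --pt "1.5 0 0 0 0 0" --pt "1 0 0 0 0 0" --pt "0 0 0 0 0 0"

```text
time: 12.35
tool_pos: [0.5446, 0.1375, 0.0799]
eef_rot: [-2.153, -2.287, -0.0]
contact_force: [0.2, -2.3, 2.2]
grip_width: 0.187
gripper_force: 58.9
```

Call:
apply_moves --pt "1.5 0 0 0 0 0" --pt "1.5 -0.1 0 0 0 0" --pt "1 0 0 0 0 0" --pt "0 0 0 0 0 0"

```text
time: 12.75
tool_pos: [0.5443, 0.1415, 0.0799]
eef_rot: [-2.153, -2.287, -0.0]
contact_force: [0.4, -2.0, 1.1]
grip_width: 0.193
gripper_force: 58.9
```

Call:
apply_moves --pt "1.5 0 0 0 0 0" --pt "1.5 0 0 0 0 0" --pt "1 0 0 0 0 0" --pt "0 0 0 0 0 0"

```text
time: 13.15
tool_pos: [0.544, 0.1456, 0.0799]
eef_rot: [-2.153, -2.287, -0.0]
contact_force: [0.5, -2.2, 2.6]
grip_width: 0.193
gripper_force: 58.9
```

Call:
apply_moves --pt "1.5 0 0 0 0 0" --pt "1.5 0 0 0 0 0" --pt "1 0 0 0 0 0" --pt "0 0 0 0 0 0"

```text
time: 13.55
tool_pos: [0.5437, 0.1495, 0.0799]
eef_rot: [-2.153, -2.287, -0.0]
contact_force: [0.7, -1.9, 2.2]
grip_width: 0.189
gripper_force: 58.9
```

Call:
apply_moves --pt "1.5 0 0 0 0 0" --pt "1.5 -0.1 0 0 0 0" --pt "1 0 0 0 0 0" --pt "0 0 0 0 0 0"

```text
time: 13.95
tool_pos: [0.5434, 0.1535, 0.0799]
eef_rot: [-2.153, -2.287, -0.0]
contact_force: [0.3, -2.1, 2.2]
grip_width: 0.196
gripper_force: 58.9
```

Call:
apply_moves --pt "1.5 0 0 0 0 0" --pt "1.5 0 0 0 0 0" --pt "1 0 0 0 0 0" --pt "0 0 0 0 0 0"

```text
time: 14.35
tool_pos: [0.5432, 0.1575, 0.0799]
eef_rot: [-2.153, -2.287, -0.0]
contact_force: [-0.6, -2.3, 2.1]
grip_width: 0.187
gripper_force: 58.9
```

Call:
apply_moves --pt "1.5 0 0 0 0 0" --pt "1.5 0 0 0 0 0" --pt "1 0 0 0 0 0" --pt "0 0 0 0 0 0"

```text
time: 14.75
tool_pos: [0.5429, 0.1615, 0.0799]
eef_rot: [-2.153, -2.287, -0.0]
contact_force: [0.8, -3.0, 2.4]
grip_width: 0.196
gripper_force: 58.9
```

Call:
apply_moves --pt "1.5 0 0 0 0 0" --pt "1.5 -0.1 0 0 0 0" --pt "1 0 0 0 0 0" --pt "0 0 0 0 0 0"

```text
time: 15.15
tool_pos: [0.5427, 0.1655, 0.0799]
eef_rot: [-2.153, -2.287, -0.0]
contact_force: [-0.0, -1.5, 2.8]
grip_width: 0.19
gripper_force: 58.9
```

Call:
apply_moves --pt "1.5 0 0 0 0 0" --pt "1.5 0 0 0 0 0" --pt "1 0 0 0 0 0" --pt "0 0 0 0 0 0"

```text
time: 15.55
tool_pos: [0.5423, 0.1695, 0.0799]
eef_rot: [-2.153, -2.287, -0.0]
contact_force: [1.1, -2.0, 2.0]
grip_width: 0.193
gripper_force: 58.9
```

Call:
apply_moves --pt "1.5 0 0 0 0 0" --pt "1.5 0 0 0 0 0" --pt "1 0 0 0 0 0" --pt "0 0 0 0 0 0"

```text
time: 15.95
tool_pos: [0.5421, 0.1735, 0.0799]
eef_rot: [-2.153, -2.287, -0.0]
contact_force: [-0.4, -2.5, 2.2]
grip_width: 0.191
gripper_force: 58.9
```

Call:
apply_moves --pt "1.5 0 0 0 0 0" --pt "1.5 -0.1 0 0 0 0" --pt "1 0 0 0 0 0" --pt "0 0 0 0 0 0"

```text
time: 16.35
tool_pos: [0.5414, 0.1783, 0.0797]
eef_rot: [-2.152, -2.287, -0.0]
contact_force: [-0.2, 1.3, -1.2]
grip_width: 0.191
gripper_force: 58.8
```

The force fell away (Fz 2.2 → -1.2), so the tip has dropped in. I'll check that it holds, then push down in small steps.

Call:
apply_moves --pt "0.7 0 0 0 0 0" --pt "0 0 0 0 0 0"

```text
time: 16.55
tool_pos: [0.5412, 0.1787, 0.0796]
eef_rot: [-2.152, -2.287, 0.0]
contact_force: [0.3, -0.3, -0.5]
grip_width: 0.191
gripper_force: 58.8
```

Call:
apply_moves --pt "0 0 1 0 0 0" --pt "0 0 1 0 0 0" --pt "0 0 1 0 0 0" --pt "0 0 0 0 0 0"

```text
time: 16.95
tool_pos: [0.5416, 0.178, 0.0767]
eef_rot: [-2.154, -2.287, 0.0]
contact_force: [0.0, 0.8, -1.0]
grip_width: 0.191
gripper_force: 58.8
```

Call:
apply_moves --pt "0 0 1.5 0 0 0" --pt "0 0 1.5 0 0 0" --pt "0 0 1 0 0 0" --pt "0 0 0 0 0 0"

```text
time: 17.35
tool_pos: [0.5418, 0.178, 0.0728]
eef_rot: [2.154, 2.287, 0.0]
contact_force: [0.4, 1.3, -0.7]
grip_width: 0.188
gripper_force: 58.8
```

Call:
apply_moves --pt "0 0 1 0 0 0" --pt "0 0 1 0 0 0" --pt "0 0 1 0 0 0" --pt "0 0 0 0 0 0" --pt "0 0 0 0 0 0"

```text
time: 17.85
tool_pos: [0.5418, 0.1779, 0.0698]
eef_rot: [2.154, 2.287, 0.0]
contact_force: [0.9, 0.2, -1.1]
grip_width: 0.193
gripper_force: 58.8
```

Call:
apply_moves --pt "0 0 0.5 0 0 0" --pt "0 0 0.5 0 0 0" --pt "0 0 0.5 0 0 0" --pt "0 0 0 0 0 0" --pt "0 0 0 0 0 0"

```text
time: 18.35
tool_pos: [0.5418, 0.1779, 0.0684]
eef_rot: [2.154, 2.287, 0.0]
contact_force: [0.5, 0.5, 1.0]
grip_width: 0.191
gripper_force: 58.8
```

Run:
```python
from h import *
np.set_printoptions(precision=4,suppress=True)
s=env.sense(); t=np.array(s["tool_pos"]); print(t,s["contact_force"],s["wrist_torque"],s["time"])
p=env.read_camera("wrist"); a=p["image"][150:350,240:400]
cv2.imwrite("pics/c5.png",cv2.resize(a,None,fx=3,fy=3,interpolation=2)[:,:,::-1])
```

```text
[0.5418 0.1779 0.0684] [0.4508 0.5259 0.9942] [0.2925 0.0032 0.0101] 18.35
```

View pics/c5.png

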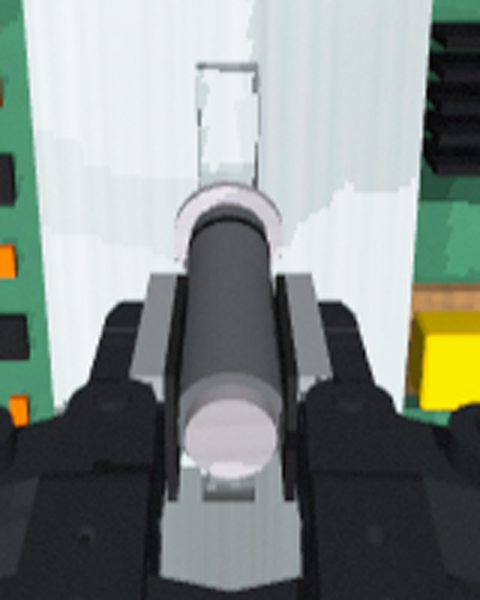

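The collar (crop (228,235)) is at the cover, and the handle is nearly upright. The tip seems to lean slightly toward -y, so I'll ease +y and press a little more.

Call:
apply_moves --pt "0.5 0 0 0 0 0" --pt "0.5 0 0.3 0 0 0" --pt "0 0 0.4 0 0 0" --pt "0 0 0 0 0 0" --pt "0 0 0 0 0 0"

```text
time: 18.9
tool_pos: [0.5416, 0.1786, 0.0677]
eef_rot: [2.154, 2.287, -0.001]
contact_force: [-0.1, 0.5, -0.6]
grip_width: 0.193
gripper_force: 58.8
```

```bash
python3 -c "
from h import *
s=env.sense(); print(s['tool_pos'],s['contact_force'],s['wrist_torque'],s['time'])"
```

```text
[0.5416188  0.17856289 0.06765635] [-0.07491527  0.50786771 -0.62487166] [ 0.00415248  0.01881317 -0.00081169] 18.9
```

Call:
apply_moves --pt "0 0 0.5 0 0 0" --pt "0 0 0.5 0 0 0" --pt "0 0 0 0 0 0" --pt "0 0 0 0 0 0"

```text
time: 19.3
tool_pos: [0.5416, 0.1786, 0.0675]
eef_rot: [-2.154, -2.286, -0.0]
contact_force: [-1.9, -0.4, 7.4]
grip_width: 0.191
gripper_force: 59.8
```

```bash
python3 -c "
from h import *
s=env.sense(); print(s['tool_pos'],s['contact_force'],s['wrist_torque'],s['time'])"
```

```text
[0.54163787 0.17861434 0.06752431] [-1.8802479  -0.35885106  7.37031469] [-0.2137627   0.40232449  0.04942941] 19.3
```

Call:
apply_moves --pt "0 0 -0.4 0 0 0" --pt "0 0 0 0 0 0"

```text
time: 19.5
tool_pos: [0.5417, 0.1786, 0.0676]
eef_rot: [-2.154, -2.287, -0.0]
contact_force: [-0.9, -0.2, 5.9]
grip_width: 0.196
gripper_force: 59.5
```

Call:
apply_moves --pt "0 0 0 0 0 0" --pt "0 0 0 0 0 0" --pt "0 0 0 0 0 0" --pt "0 0 0 0 0 0" --pt "0 0 0 0 0 0" --pt "0 0 0 0 0 0" --hand 0

```text
time: 20.1
tool_pos: [0.5417, 0.1788, 0.067]
eef_rot: [2.154, 2.287, -0.0]
contact_force: [0.6, 0.5, 0.0]
grip_width: 0.999
gripper_force: 0.0
```

Call:
apply_moves --pt "0 0 -15 0 0 0" --pt "0 0 -25 0 0 0" --pt "0 0 -40 0 0 0" --pt "0 0 -40 0 0 0" --pt "0 0 -20 0 0 0" --pt "0 0 0 0 0 0"

```text
time: 20.7
tool_pos: [0.5444, 0.1793, 0.2115]
eef_rot: [2.152, 2.284, 0.012]
contact_force: [0.1, -0.5, -0.2]
grip_width: 1.001
gripper_force: 0.0
```

Run:
```python
from h import *
np.set_printoptions(precision=4,suppress=True)
p=env.read_camera("wrist"); C=cloud(p)
print(env.sense()["time"], env.sense()["contact_force"])
for d in env.silhouettes("probe_center",p)[:2]:
    mm=d["mask"]; b=C[mm&(p["range_z"]>0)]; z=b[:,2]; k=z>np.percentile(z,98)-.006
    print(round(d["confidence"],2),d["box"],"top",np.median(b[k],0),z.max())
B=np.array([.5416,.1786,0])
print("exp top/collar px",project(p,B+[0,0,.122]),project(p,B+[0,0,.048]))
u=project(p,B+[0,0,.08]).astype(int); a=p["image"][max(u[1]-80,0):u[1]+80,u[0]-90:u[0]+90]
cv2.imwrite("pics/c6.png",cv2.resize(a,None,fx=3,fy=3,interpolation=2)[:,:,::-1])
```

```text
20.75 [-0.6371  0.2954  0.4613]
0.63 [305.3, 169.6, 317.5, 209.1] top [0.5412 0.178  0.1238] 0.12586886752868473
exp top/collar px [312.7209 197.235 ] [312.9764 179.1333]
```

View pics/c6.png

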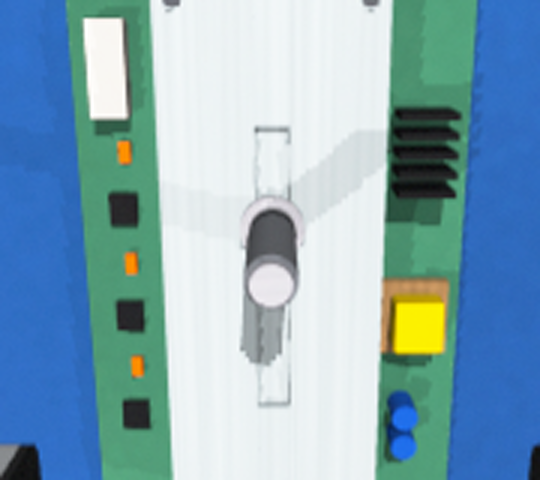

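The probe stands upright with its collar flat on the cover (crop collar (271,220), top (272,283)). Its top is at about 0.123 m, where 0.122 m means fully home. The gripper is clear, so I'll hand in.

```bash
python3 -c "
from bench import env
print(env.close_job())"
```

```text
the job is handed in; nothing more can be done
None
```

The probe is in the hidden socket, fully home and upright with its collar on the cover, and released; I handed the job in at about 21 s, and the hand-in returned no verdict.

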